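# Hook the spool tote out of the welding-bench rack

### The arm

A 6-joint arm with a two-finger parallel gripper is mounted at the origin on the work surface. World frame = base frame: x ahead of the robot, y to its left, z up, the work surface at z = 0. Lengths are in mm, angles in rad, forces in N, time in s.
With the tool pointing down it reaches from about 250 to 775 mm from the base axis. Payload 4 kg.
Tool frame: the origin (TCP) lies midway between the tips of the shut fingers; the grasp point (between the pads) lies 19 mm behind it; z points along the fingers, y is the line along which they close (so a half turn about z gives the same grasp; the last joint's range is limited). The gripper opens to 94 mm and grips with 3 to 60 N. Pads are 16 mm wide; open, the fingers measure 119 mm over their backs; the gripper's body (75 mm by 177 mm) begins 78 mm behind the grasp point.
Start: joints at [1.069, 0.087, 1.371, -0, 1.684, -0.103], TCP at [213.583, 506.855, 205.506] pointing down, gripper open.
Joint ranges: [-3.1, 3.1], [-0.76, 2.03], [0.27, 2.55], [-1.08, 4.22], [0.17, 2.65], [-2.57, 2.57]. Speed limits (rad/s): [2.79, 2.79, 3.14, 3.14, 3.14, 3.14].

### API

Orientations are given as a unit quaternion [w, x, y, z].
In Python, from bench import robot gives the robot as it stands. The module is installed in compiled form; this text tells all that it offers.
- The arm moves only by the shell command python3 -m inch 'ROWS' [FORCE]. ROWS is JSON, one flat list of numbers, 7 for each row, row after row: the shift along the tool's x, y, z in cm, then the turn, a rotation vector about the tool's x, y, z in degrees, then the finger opening in cm, from 0 to 9.4. A call has 1 to 8 rows; each row shifts and turns the commanded pose from where the row before left it, along the tool's axes as they then stand; what a row does not reach is not made up. A row lasts 1/8 s, in which the tool goes at most 62.5 mm and 10.7 degrees, less where a joint would pass 70% of its speed; a pose out of reach is approached as far as the arm can. A call with a gripper value outside its range is refused whole. The fingers move at their own pace and stop on an object; FORCE is the grip in N (left out, the last holds). Time passes only in rows, so rows that do not move let the fingers close. It gives the time, the measured TCP pose, the force, the opening and the grip force at its end, in the units of the state.
- robot.get_state(): the state, without advancing time (a new reading comes with each control period).
- robot.get_image(name): name is "scene" or "top"; returns a dict with "color" (480x640x3 uint8, red, green, blue), "camera_matrix" (3x3 intrinsics, pixels), "extrinsics" (4x4, takes a point from world to camera coordinates). Camera axes: x right, y up, looking along -z (the intrinsics and any distortion apply to the point x, -y, -z); pixel columns grow to the right and rows downward; lengths in mm; the calibration is good to about 2 mm. A picture is of the moment at which its call begins. There is no depth.
- robot.sign_off(): hands the job in; it is judged then, once.
The state is a dict: "clock": time; "joint_pos": joint angles; "qvel": joint speeds; "effort": joint torques, N m; "eef_pos": TCP position; "eef_rot": TCP orientation; "force": force on the tool from outside, world axes, zero at the start; "ft_torque": the same for the moment, N m; "gripper_width": finger opening in mm; "grasp_force": force on a finger pad.
Only numpy, scipy, OpenCV 4.12 (cv2) and the standard library are available. Lean on these libraries where they do the work, as an engineer would, in place of code of your own. Each camera call takes 0.05 s, during which the arm holds its last target. There are 200 camera calls.

### The job

Pick up the pull hook and use it as a bar to throw over the spring catch of the bay that holds the tote with the flanged pipe spool; then hook its blade over that tote's front wall and drag the tote out until its front wall is level with the front edge of the rack's ledge (within about 15 mm), standing straight. Then lay the hook down on the bench top, clear of rack and tote, and let go. Touch catches and totes only with the hook, leave the other bay's catch shut and its tote where it is, and do not disturb the other things on the bench.

Things in the scene. Friction and masses are not known exactly. Their poses are not given: they have to be found in the camera images.
- hook_grip (a point): Centre of the black handle of the loose pull hook (0.35 kg), 46 mm up as the hook stands on blade and butt plate. Handle 90 long (x), 20 wide, 24 high; +x points to the blade. A 12 mm square rod runs on at the same height to the blade, 190 mm ahead. Butt plate 60 wide, 51 mm behind, down to the bench and 12 mm above this point. Centre of mass 37 mm ahead.
- hook_tip (a point): Middle of the lower edge of the hook's blade, 190 mm ahead of hook_grip and 46 mm lower. The blade is a steel plate 40 mm wide (y), 6 mm thick (x: 187 to 193 mm ahead of hook_grip), hanging straight down from the rod's end. Axes as hook_grip.
- rack: Fixed cream rack, two bays open to the front. Origin: on the bench under the middle of the roof's front edge; x inward, y left. Floor top 15 mm high, x -45 (ledge's front edge) to 260; roof a grille of slats, x 0 to 260, z 165 to 180. Walls 14 thick at y -177, 0, 177 from x 0 inward. Bay centres y +88 (left) and -88 (right), 163 wide. A spring catch hangs before each bay.
- catch_left (a joint): Left bay's catch, rad. Pivot axis along rack x, at rack (-25, 88, 172) mm. 0 = shut: lever 120 mm long, 10 to 16 thick, stands up leaning 43 deg left (+y); a flat dog (24 wide, 8 thick) hangs 115 mm down and bars the tote. 1.5 = open: lever leans 43 deg right (-y), dog points level to the left. Sprung away from its dead point, 0.75 (lever upright), to either end; 0.25 Nm at shut.
- catch_right (a joint): The same catch for the right bay: pivot at rack (-25, -88, 172) mm; 0 = shut (lever leans left, +y), 1.5 = open (lever leans right, -y), dead point 0.75.
- catch_left_lever (a point): Point on the left catch's lever, 90 mm from its pivot.
- catch_right_lever (a point): Point on the right catch's lever, 90 mm from its pivot.
- tote_spool_lip (a point): Middle of the front wall's top edge (outer face), 60 mm above the underside, of the open steel tote (160 deep in x, 120 wide, 60 high, walls 5 mm, about 0.75 kg) that carries a bright flanged pipe spool (two 84 mm discs on a tube, 80 high, fixed in its rear). In either bay, on the rack's floor; x points to its rear. The first 60 mm behind the front wall are free inside.
- tote_bars_lip (a point): The same point of a like tote that carries a stack of three dark rectangular bars, in the other bay: not to be moved.
- flange: Bystander: steel blind flange lying flat, 100 mm across, 30 mm high; origin under its centre.
- pipe_stub: Bystander: upright steel pipe piece, 72 mm across, 100 mm high; origin under its centre.
- pliers: Bystander: red-handled pliers lying flat, 185 mm long, 18 mm high; origin near their middle.
- hammer: Bystander: hammer lying on the bench to the right of the rack, 200 mm long; origin near its middle.
- wire_brush: Bystander: brush, 180 mm long, lying on the bench to the left of the rack; origin near its middle.
- offcut: Bystander: flat steel offcut, 55 x 80 mm, 18 mm high; origin under its centre.
- angle_iron: Bystander: piece of angle iron, 140 mm long (x), 40 mm wide, 40 mm high; origin under its middle.
There are look-alikes about, which are no part of the job. What is shaped like the part that bears tote_spool_lip but red is not meant.

How it is judged:
By the outcome, as a careful person would: the job done as asked, in the order asked, and still so for the second after the job is handed in, with the robot touching nothing.
It also fails if it takes over 58 s, if anything falls off the work surface, if the arm or the gripper's body presses on something with over 40 N, if the wrist force passes 120 N, or if a joint passes its speed limit or range.

## Working session

There is one attempt and no reset: what is moved stays moved. The work goes in short steps, Python scripts to look and compute and a shell command to move; the robot and the scene stay as the last step left them, time stands still between calls to the robot, and variables do not carry over. Pictures are saved under pics/ and viewed, at most 12 in all, crops included, and the job is handed in when it is done.

```bash
mkdir -p pics; ls; python3 - <<'E'
from bench import robot
import cv2,json,numpy as np
s=robot.get_state(); print({k:np.round(v,3).tolist() for k,v in s.items()})
for n in("scene","top"):
    im=robot.get_image(n); cv2.imwrite(f"pics/{n}0.png",im["color"][:,:,::-1]); print(n,np.round(im["camera_matrix"],1).tolist(),np.round(im["extrinsics"],3).tolist(),[k for k in im])
E
```

```text
pics
{'clock': 0.0, 'joint_pos': [1.069, 0.088, 1.372, -0.0, 1.684, -0.103], 'qvel': [-0.001, 0.0, -0.0, -0.001, 0.001, 0.001], 'effort': [-0.001, -34.017, -30.243, 0.072, 0.033, -0.0], 'eef_pos': [213.318, 506.34, 204.333], 'eef_rot': [-0.0, 0.198, 0.98, -0.001], 'force': [-0.589, -0.152, -0.111], 'ft_torque': [-0.027, 0.0, -0.029], 'grasp_force': 0.0, 'gripper_width': 93.963}
scene [[459.3, 0.0, 315.6], [0.0, 459.3, 229.6], [0.0, 0.0, 1.0]] [[0.215, 0.977, -0.003, -70.516], [-0.815, 0.181, 0.551, 379.967], [0.539, -0.116, 0.834, -1609.251], [0.0, 0.0, 0.0, 1.0]] ['color', 'camera_matrix', 'extrinsics']
top [[481.3, 0.0, 319.7], [0.0, 481.3, 240.6], [0.0, 0.0, 1.0]] [[-0.021, -1.0, -0.005, -36.547], [0.997, -0.022, 0.077, -557.575], [-0.078, -0.004, 0.997, -1113.697], [0.0, 0.0, 0.0, 1.0]] ['color', 'camera_matrix', 'extrinsics']
```

View pics/scene0.png

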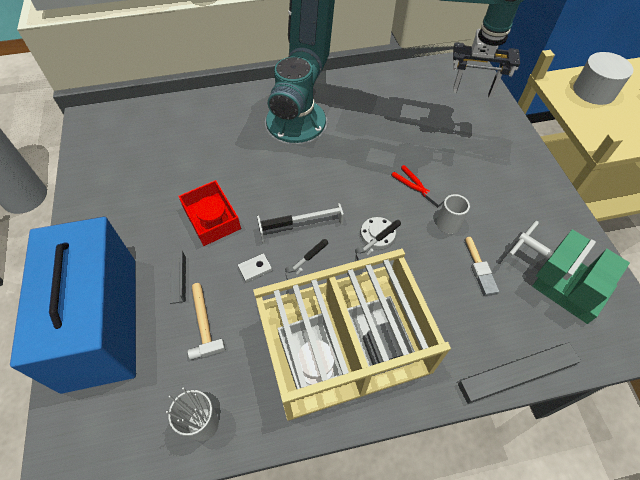

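View pics/top0.png

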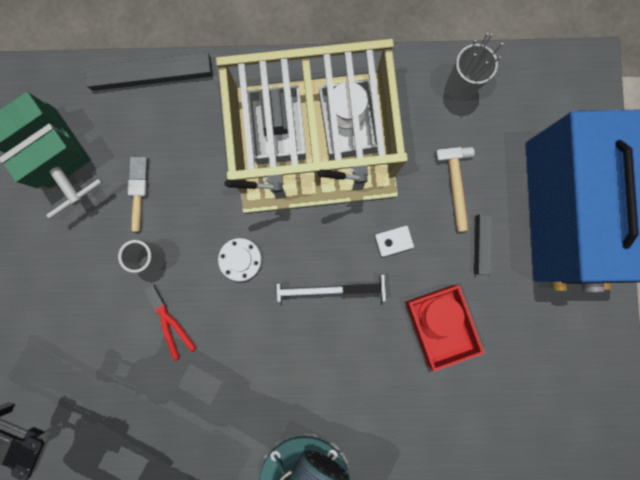

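The scene and top pictures show the rack at top (220–405, 40–210). The spool tote is at top (350,110), the right-hand bay (world −y), and the bars tote is at (275,120), the left-hand bay. The red tote with a cylinder at (445,327) is the look-alike and is out. The hook lies with its blade at (280,292) and its butt plate at (384,288). I'll confirm with one enlarged crop and take measurements.

```bash
cat > h.py <<'E'
from bench import robot
import cv2,numpy as np
from scipy.spatial.transform import Rotation as R
def cam(n):
    im=robot.get_image(n); return im["color"],np.array(im["camera_matrix"]),np.array(im["extrinsics"])
def ray(K,E,u,v,z):
    d=np.array([(u-K[0,2])/K[0,0],-(v-K[1,2])/K[1,1],-1.]); Rm=E[:3,:3]; c=-Rm.T@E[:3,3]; w=Rm.T@d
    return c+w*(z-c[2])/w[2]
def proj(K,E,p):
    q=E[:3,:3]@np.array(p,float)+E[:3,3]; return np.array([K[0,2]+K[0,0]*q[0]/-q[2],K[1,2]+K[1,1]*(-q[1])/-q[2]])
def crop(img,x0,x1,y0,y1,s,name):
    cv2.imwrite("pics/"+name,cv2.resize(img[y0:y1,x0:x1,::-1],None,fx=s,fy=s,interpolation=cv2.INTER_CUBIC))
E
python3 - <<'E'
from h import *
c,K,E=cam("top"); crop(c,218,410,40,310,2.2,"t1.png"); 
a=cv2.resize(c[130:220,218:410],None,fx=4,fy=4,interpolation=cv2.INTER_CUBIC); b=cv2.resize(c[265:310,218:410],None,fx=4,fy=4,interpolation=cv2.INTER_CUBIC)
cv2.imwrite("pics/t2.png",np.vstack([a,b])[:,:,::-1]) # rows: 0-360 -> 130+r/4 ; 360+ -> 265+(r-360)/4
for n,u,v,z in[("rackL top",228,178,180),("rackR top",406,158,180),("ledgeL",243,211,15),("ledgeR",398,200,15),("grip",362,291,46),("blade",279,292,46),("butt",384,288,50)]: print(n,ray(K,E,u,v,z).round(1))
E
```

```text
rackL top [677.1 136.2 180. ]
rackR top [ 710.5 -230.   180. ]
ledgeL [631.9 132.9  15. ]
ledgeR [ 650.2 -237.4   15. ]
grip [ 436.9 -142.9   46. ]
blade [438.7  47.1  46. ]
butt [ 442.8 -192.9   50. ]
```

View pics/t2.png

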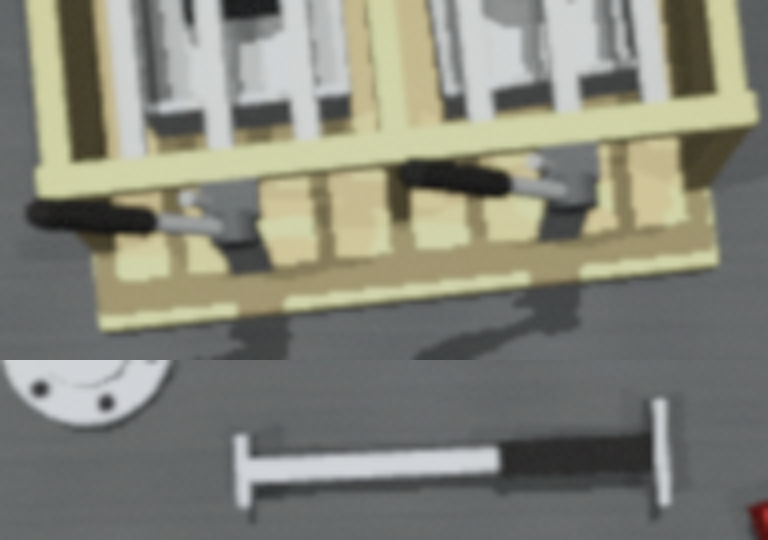

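The crop shows the right bay's catch with its pivot boss near crop (570,185), and its lever leaning left with the black end at (415,172). The tote carrying the bright round spool sits behind it, around (545,60). The hook's blade is at crop (242,471) and its butt plate at (660,453). The target is therefore the right bay with the spool tote. Next I fit the poses.

```bash
cat >> h.py <<'E'
def plan(target,axis_deg):
    """shift (cm) in current tool axes and yaw turn (deg about tool z) to bring TCP to target with tool x along world yaw axis_deg, pointing down"""
    s=robot.get_state(); q=s["eef_rot"]; r=R.from_quat([q[1],q[2],q[3],q[0]]); 
    t=np.radians(axis_deg); T=R.from_matrix(np.array([[np.cos(t),np.sin(t),0],[np.sin(t),-np.cos(t),0],[0,0,-1]]))
    d=np.array(target)-s["eef_pos"]; print("shift cm(tool)",(r.inv().apply(d)/10).round(2),"world mm",d.round(1),"turn",np.degrees((r.inv()*T).as_rotvec()).round(2),"F",np.round(s["force"],1),"w",round(s["gripper_width"],1),"t",s["clock"])
E
python3 - <<'E'
from h import *
from scipy.optimize import least_squares
c,K,E=cam("top")
P=lambda x,y:(218+x/4,130+y/4) if y<360 else (218+x/4,265+(y-360)/4)
obs=[((0,184,172),P(40,194)),((0,-184,172),P(757,123)),((-45,184,15),P(99,314)),((-45,-184,15),P(717,258))]
def w(p,r): return np.array([p[0]+r[0]*np.cos(p[2])-r[1]*np.sin(p[2]),p[1]+r[0]*np.sin(p[2])+r[1]*np.cos(p[2]),r[2]])
f=least_squares(lambda p:np.ravel([proj(K,E,w(p,r))-o for r,o in obs]),[694,-47,.09]); p=f.x
print("rack",p.round(3),np.degrees(p[2]).round(2),"res",f.fun.round(1))
b=ray(K,E,*P(242,471),52); t=ray(K,E,*P(660,453),58); print("blade",b.round(1),"butt",t.round(1),"len",np.linalg.norm((b-t)[:2]).round(1),"(241)")
a=np.degrees(np.arctan2(*(b-t)[1::-1])); u=(b-t)[:2]/np.linalg.norm((b-t)[:2]); m=((b[:2]-190*u)+(t[:2]+51*u))/2; print("grip",m.round(1),"axis deg",a.round(2))
print("pivotR",w(p,(-25,-88,172)).round(1),"lever90",w(p,(-25,-88+61.4,238)).round(1))
for n,q in[("tote l",(452,97)),("tote r",(632,72)),("mid",(545,85))]:
    g=ray(K,E,*P(*q),75); d=g[:2]-p[:2]; cs,sn=np.cos(p[2]),np.sin(p[2]); print(n,g.round(1),"rack",(d[0]*cs+d[1]*sn).round(1),(-d[0]*sn+d[1]*cs).round(1))
ab=m+33*u; plan((ab[0],ab[1],150),a)
# overlay
o=cv2.resize(c[60:220,218:410],None,fx=4,fy=4,interpolation=cv2.INTER_CUBIC).copy()
for r in[(0,184,180),(0,-184,180),(-45,184,15),(-45,-184,15),(-25,-88,172),(-25,-26.6,238),(-25,88,172),(-25,149.4,238)]+[(x,-88+s*60,75) for x in(10,20,30,40) for s in(-1,1)]:
    q=(proj(K,E,w(p,r))-[218,60])*4; cv2.circle(o,tuple(int(v) for v in q),4,(255,0,0),1)
cv2.imwrite("pics/o1.png",o[:,:,::-1])
E
```

```text
rack [ 6.93639e+02 -4.79930e+01  7.40000e-02] 4.24 res [ 1.1 -1.1 -1.1 -0.2  0.5  1.1 -0.5  0.5]
blade [437.2  47.7  52. ] butt [ 442.5 -189.6   58. ] len 237.4 (241)
grip [ 441.4 -140.5] axis deg 91.28
pivotR [ 675.2 -137.6  172. ] lever90 [670.7 -76.4 238. ]
tote l [749.2 -78.7  75. ] rack 53.1 -34.7
tote r [ 761.3 -181.6   75. ] rack 57.6 -138.2
mid [ 754.9 -131.8   75. ] rack 54.9 -88.1
shift cm(tool) [-44.78 -47.75   5.53] world mm [ 227.2 -614.   -54.7] turn [-8.000e-02  4.000e-02  6.588e+01] F [1.  0.2 0.8] w 93.8 t 0.2
```

View pics/o1.png

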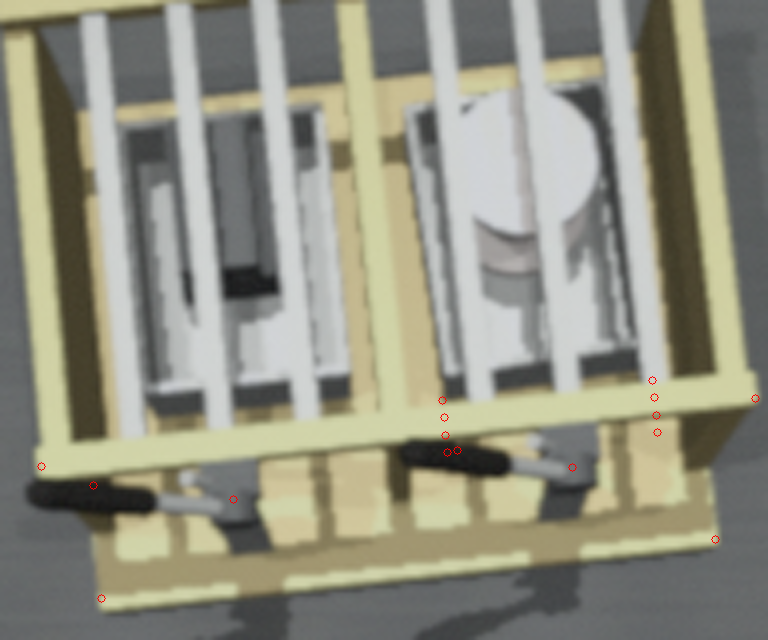

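The overlay agrees: the roof and ledge corners and both pivots line up (right pivot at crop (572,468)). The spool tote's front top edge runs from (447,377) to (638,350), which is rack x ≈ 55. The hook length comes out at 237 against 241 expected. Now I move, planning to grip 20 mm ahead of hook_grip.

```bash
python3 -m inch '[-4.2,-4.4,0,0,0,0,9.4, -4.2,-4.4,0,0,0,0,9.4, -4.2,-4.4,0,0,0,0,9.4, -4.2,-4.4,0,0,0,0,9.4, -4.2,-4.4,0,0,0,0,9.4, -4.2,-4.4,0,0,0,0,9.4, -4.2,-4.4,0,0,0,0,9.4, -4.2,-4.4,0,0,0,0,9.4]' && python3 -m inch '[0,0,0,0,0,10,9.4, 0,0,0,0,0,10,9.4, 0,0,0,0,0,10,9.4, 0,0,0,0,0,10,9.4, 0,0,0,0,0,10,9.4, 0,0,0,0,0,10,9.4, 0,0,0,0,0,6,9.4, 0,0,0,0,0,0,9.4]'; python3 -c "
from h import *
plan((440.9,-120.5,110),91.3)"
```

```text
clock: 1.2
eef_pos: [386.8, 50.1, 205.6]
eef_rot: [0.001, 0.198, 0.98, 0.0]
force: [1.0, 0.4, 1.1]
gripper_width: 94.2
grasp_force: 0.0
clock: 2.2
eef_pos: [386.4, 52.0, 205.3]
eef_rot: [-0.0, 0.7, 0.715, -0.0]
force: [0.3, 0.2, -0.6]
gripper_width: 93.7
grasp_force: 0.0
shift cm(tool) [-17.36   5.09   9.53] world mm [  54.5 -172.5  -95.3] turn [-0.02 -0.   -0.08] F [ 0.3  0.2 -0.6] w 93.7 t 2.2
```

```bash
python3 -m inch '[-4.4,1.3,2,0,0,0,9.4, -4.4,1.3,2,0,0,0,9.4, -4.4,1.3,2,0,0,0,9.4, -4.2,1.2,2,0,0,0,9.4, 0,0,1.5,0,0,0,9.4, 0,0,0,0,0,0,9.4]'; python3 - <<'E'
from h import *
plan((440.9,-120.5,27),91.3)
c,K,E=cam("top"); crop(c,218,410,230,340,4,"g1.png")
E
```

```text
clock: 2.95
eef_pos: [439.8, -120.1, 108.9]
eef_rot: [-0.002, 0.7, 0.714, -0.0]
force: [0.4, -0.2, -0.3]
gripper_width: 94.2
grasp_force: 0.0
shift cm(tool) [-0.06  0.14  8.19] world mm [  1.1  -0.4 -81.9] turn [-0.19 -0.12 -0.11] F [ 0.4 -0.2 -0.3] w 94.2 t 2.95
```

View pics/g1.png

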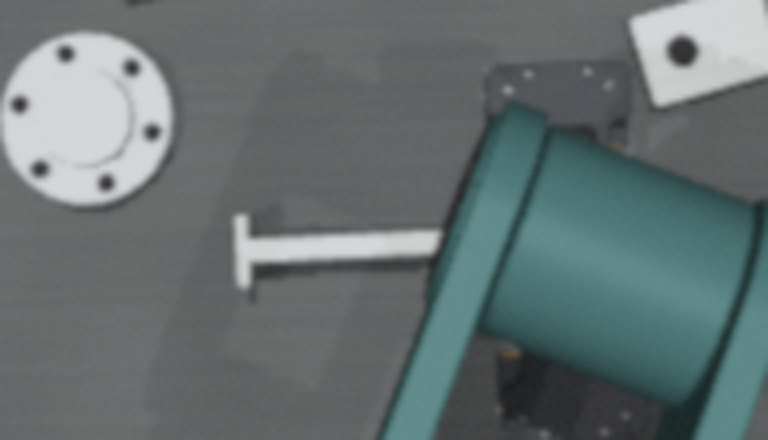

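The gripper straddles the handle, with its body at (490–630, 60–430) and the rod still visible up to (440,243). The offcut at (690,50) is clear. I descend and grip.

```bash
python3 -m inch '[0,0.1,2.5,0,0,0,9.4, 0,0,2.5,0,0,0,9.4, 0,0,2,0,0,0,9.4, 0,0,1.2,0,0,0,9.4, 0,0,0,0,0,0,1, 0,0,0,0,0,0,1, 0,0,0,0,0,0,1, 0,0,0,0,0,0,1]' 60 && python3 -m inch '[0,0,0,0,0,0,1, 0,0,0,0,0,0,1, 0,0,-1,0,0,0,1, 0,0,-3,0,0,0,1, 0,0,-4,0,0,0,1, 0,0,0,0,0,0,1]'
```

```text
clock: 4.0
eef_pos: [442.4, -121.1, 29.1]
eef_rot: [0.001, 0.7, 0.714, 0.0]
force: [0.5, 0.7, -0.1]
gripper_width: 57.4
grasp_force: 0.0
clock: 4.75
eef_pos: [444.7, -122.0, 112.9]
eef_rot: [0.004, 0.7, 0.714, 0.002]
force: [0.5, 0.1, -0.5]
gripper_width: 10.1
grasp_force: 0.0
```

The fingers hadn't closed yet when I lifted. I reopen and check that the hook hasn't moved.

```bash
python3 -m inch '[0,0,0,0,0,0,5, 0,0,0,0,0,0,5, 0,0,0,0,0,0,5, 0,0,0,0,0,0,5, 0,0,0,0,0,0,5]'; python3 - <<'E'
from h import *
c,K,E=cam("top"); old=cv2.imread("pics/g1.png"); crop(c,218,410,230,340,4,"g2.png"); new=cv2.imread("pics/g2.png")
for nm,i in(("old",old),("new",new)):
    m=cv2.cvtColor(i,cv2.COLOR_BGR2GRAY)[205:300,225:400]>170; y,x=np.nonzero(m); b=x<25; print(nm,m.sum(),x[b].mean()+225,y[b].mean()+205,[y[x==k].mean()+205 for k in(60,120,170)])
plan((440.9,-120.5,27),91.3)
E
```

```text
clock: 5.38
eef_pos: [441.9, -120.9, 108.2]
eef_rot: [-0.0, 0.7, 0.714, -0.0]
force: [-0.3, -0.3, -0.6]
gripper_width: 49.5
grasp_force: 0.0
old 3936 242.35248041775458 250.53524804177545 [np.float64(248.5), np.float64(246.0), np.float64(243.5)]
new 3947 242.31701030927834 250.25515463917526 [np.float64(248.0), np.float64(245.0), np.float64(242.5)]
shift cm(tool) [ 0.04 -0.1   8.13] world mm [ -1.    0.4 -81.3] turn [-0.02 -0.01 -0.15] F [ 0.3 -0.6 -0.1] w 49.3 t 5.425
```

The hook hasn't moved. I descend again with the fingers at 5 cm and close fully before lifting.

```bash
python3 -m inch '[0,-0.1,2.5,0,0,0,5, 0,0,2.5,0,0,0,5, 0,0,2,0,0,0,5, 0,0,1.1,0,0,0,5, 0,0,0,0,0,0,1, 0,0,0,0,0,0,1, 0,0,0,0,0,0,1, 0,0,0,0,0,0,1]' 60 && python3 -m inch '[0,0,0,0,0,0,1, 0,0,0,0,0,0,1]'
```

```text
clock: 6.42
eef_pos: [441.9, -121.2, 28.4]
eef_rot: [0.001, 0.7, 0.714, 0.001]
force: [0.1, -0.1, 1.7]
gripper_width: 19.4
grasp_force: 60.0
clock: 6.68
eef_pos: [442.0, -121.2, 28.4]
eef_rot: [0.001, 0.7, 0.714, 0.001]
force: [0.4, 0.0, 4.9]
gripper_width: 19.8
grasp_force: 60.0
```

```bash
python3 -m inch '[0,0,-2,0,0,0,1, 0,0,-4,0,0,0,1, 0,0,-5,0,0,0,1, 0,0,-5,0,0,0,1, 0,0,-4,0,0,10,1, 0,0,-2,0,0,10,1, 0,0,0,0,0,10,1, 0,0,0,0,0,10,1]' && python3 -m inch '[0,0,0,0,0,10,1, 0,0,0,0,0,10,1, 0,0,0,0,0,10,1, 0,0,0,0,0,10,1, 0,0,0,0,0,7,1, 0,0,0,0,0,0,1]'; cat >> h.py <<'E'
RK=np.array([693.6,-48.0,0.074])
def rw(x,y,z):
    cs,sn=np.cos(RK[2]),np.sin(RK[2]); return np.array([RK[0]+x*cs-y*sn,RK[1]+x*sn+y*cs,z])
def tr(): # tcp in rack
    p=np.array(robot.get_state()["eef_pos"]); d=p[:2]-RK[:2]; cs,sn=np.cos(RK[2]),np.sin(RK[2]); return np.round([d[0]*cs+d[1]*sn,-d[0]*sn+d[1]*cs,p[2]],1)
E
python3 - <<'E'
from h import *
plan(rw(-170.5,22,222),4.24); print(tr())
c,K,E=cam("scene"); crop(c,230,440,170,370,3,"s2.png")
E
```

```text
clock: 7.68
eef_pos: [440.0, -120.7, 245.9]
eef_rot: [-0.001, 0.903, 0.429, -0.001]
force: [-0.5, -0.2, -3.6]
gripper_width: 19.3
grasp_force: 60.0
clock: 8.43
eef_pos: [440.0, -120.6, 245.6]
eef_rot: [-0.001, 0.999, 0.037, -0.002]
force: [-0.6, 0.1, -2.8]
gripper_width: 19.2
grasp_force: 60.0
shift cm(tool) [ 8.78 -7.57  2.34] world mm [ 81.9  82.  -23.6] turn [-0.1   0.22 -0.02] F [-0.6  0.1 -2.8] w 19.2 t 8.425
[-258.3  -53.7  245.6]
```

View pics/s2.png

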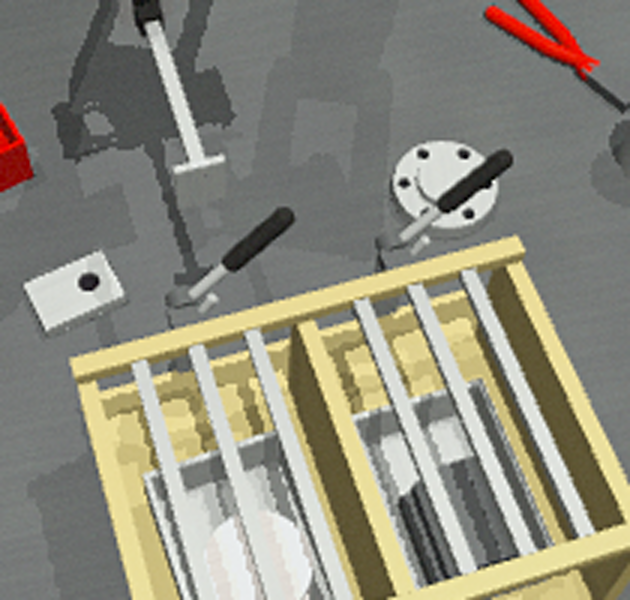

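The hook is held straight with its blade at crop (200,165). Both catches are shut, levers leaning left, right-bay pivot at (180,298). I move in between the levers, at rack y = +40.

```bash
python3 -m inch '[0,-3.1,0,0,0,0,1, 0,-3.1,0,0,0,0,1, 0,-3.1,0,0,0,0,1, 3,0,0,0,0,0,1, 3,0,0,0,0,0,1, 2.8,0,0,0,0,0,1, 0,0,2.3,0,0,0,1, 0,0,0,0,0,0,1]'; python3 - <<'E'
from h import *
print(tr()); plan(rw(-170.5,-5,221),4.24)
E
```

```text
clock: 9.48
eef_pos: [520.5, -21.5, 221.3]
eef_rot: [-0.001, 0.999, 0.037, -0.004]
force: [-0.5, -0.2, -3.6]
gripper_width: 19.4
grasp_force: 60.0
[-170.6   39.2  221.3]
shift cm(tool) [0.01 4.42 0.02] world mm [  3.4 -44.1  -0.3] turn [-0.09  0.4  -0.  ] F [-0.5 -0.2 -3.6] w 19.4 t 9.475
```

```bash
python3 -m inch '[0,2,0,0,0,0,1, 0,2,0,0,0,0,1, 0,1,0,0,0,0,1, 0,1,0,0,0,0,1, 0,1,0,0,0,0,1]'; python3 -m inch '[0,1,0,0,0,0,1, 0,1,0,0,0,0,1, 0,1,0,0,0,0,1, 0,1,0,0,0,0,1]'; python3 -c "
from h import *
print(tr(),robot.get_state()['ft_torque'])"
```

```text
clock: 10.1
eef_pos: [527.1, -91.7, 224.6]
eef_rot: [-0.001, 0.999, 0.037, 0.0]
force: [-0.3, 3.6, -2.9]
gripper_width: 19.8
grasp_force: 60.1
clock: 10.6
eef_pos: [530.3, -132.7, 224.8]
eef_rot: [0.001, 0.999, 0.036, 0.0]
force: [-0.5, 3.2, -2.6]
gripper_width: 19.7
grasp_force: 60.0
[-169.1  -72.4  224.8] [0.35760596 0.09823277 0.2865733 ]
```

Contact is about 3 N and the lever is moving. I keep pushing past the dead point.

```bash
python3 -m inch '[0,1,0,0,0,0,1, 0,1,0,0,0,0,1, 0,1,0,0,0,0,1, 0,1,0,0,0,0,1]'; python3 - <<'E'
from h import *
print(tr(),robot.get_state()['ft_torque'])
c,K,E=cam("scene"); crop(c,230,440,170,370,3,"s3.png")
E
```

```text
clock: 11.1
eef_pos: [532.8, -172.5, 224.2]
eef_rot: [0.0, 0.999, 0.036, -0.0]
force: [1.2, -0.4, -3.2]
gripper_width: 19.5
grasp_force: 60.0
[-169.6 -112.3  224.2] [-0.02206211  0.21936972  0.00314637]
```

View pics/s3.png

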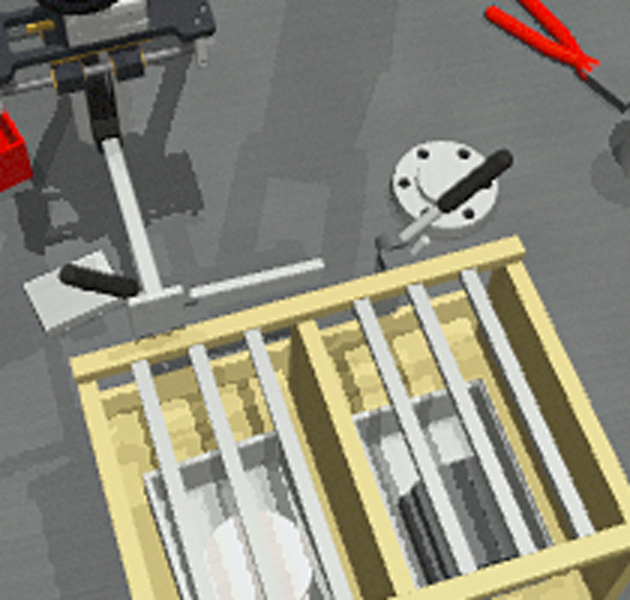

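The catch is thrown: the lever now lies right at (65,275), and the dog points level left to (320,265). The left bay's catch is still shut. I move off left, then back, and fix the tote's front corners from both views.

```bash
python3 -m inch '[0,-2.5,0,0,0,0,1, 0,-2.5,0,0,0,0,1, -4,0,0,0,0,0,1, -4,0,0,0,0,0,1, -4,0,0,0,0,0,1, 0,0,3.5,0,0,0,1, 0,0,3.5,0,0,0,1, 0,0,3.5,0,0,0,1]'; python3 - <<'E'
from h import *
print(tr())
def rk(g): d=g[:2]-RK[:2]; cs,sn=np.cos(RK[2]),np.sin(RK[2]); return np.round([d[0]*cs+d[1]*sn,-d[0]*sn+d[1]*cs],1)
c,K,E=cam("scene"); c2,K2,E2=cam("top")
print("scene R corner",rk(ray(K,E,230+148/3,170+478/3,75)),"edge pt",rk(ray(K,E,230+275/3,170+435/3,75)))
print("scene roof front ends",rk(ray(K,E,230+72/3,170+357/3,180)),rk(ray(K,E,230+517/3,170+238/3,180)))
print("top L corner",rk(ray(K2,E2,218+447/4,60+375/4,75)),"backL",rk(ray(K2,E2,218+405/4,60+108/4,75)),"right",rk(ray(K2,E2,218+638/4,60+349/4,75)))
plan(rw(-300,-90,114),4.24)
E
```

```text
clock: 12.15
eef_pos: [409.6, -130.5, 118.9]
eef_rot: [0.0, 0.999, 0.036, 0.001]
force: [1.5, 0.1, -4.0]
gripper_width: 19.1
grasp_force: 60.0
[-289.4  -61.3  118.9]
scene R corner [  67.1 -144.5] edge pt [ 61.2 -35.7]
scene roof front ends [  -2.1 -179.5] [ -2.4 186.9]
top L corner [ 54.6 -32. ] backL [212.7 -23.1] right [  59.1 -141.8]
shift cm(tool) [-0.75  3.05  0.12] world mm [ -5.3 -31.   -1.3] turn [-0.26  0.48 -0.1 ] F [-0.5  0.2 -3.2] w 19.4 t 12.25
```

Both views put the front wall's middle at about rack y −90, x 57–65, with roughly 3° of yaw. I enter above the lip with the blade to rack x ≈ 82 (free zone 62–120), checking force on the way.

```bash
python3 -m inch '[0,3,0,0,0,0,1, 4,0,0,0,0,0,1, 4,0,0,0,0,0,1, 3,0,0,0,0,0,1, 0,0,0,0,0,0,1]'; python3 - <<'E'
from h import *
print(tr(),np.round(robot.get_state()["force"],1)); plan(rw(-90,-90,118),4.24)
E
```

```text
clock: 12.88
eef_pos: [523.9, -152.4, 121.0]
eef_rot: [0.0, 0.999, 0.037, 0.001]
force: [0.2, 0.1, -3.0]
gripper_width: 19.6
grasp_force: 60.0
[-176.9  -91.6  121. ] [ 0.2  0.1 -3. ]
shift cm(tool) [ 8.69 -0.16  0.32] world mm [86.6  8.  -3. ] turn [ 0.05 -0.13 -0.02] F [ 0.2  0.1 -3. ] w 19.6 t 12.875
```

```bash
python3 -m inch '[2.5,-0.1,0.2,0,0,0,1, 2.5,0,0,0,0,0,1, 2.2,0,0,0,0,0,1, 1.5,0,0,0,0,0,1, 0,0,0,0,0,0,1]'; python3 - <<'E'
from h import *
print(tr(),np.round(robot.get_state()["force"],1))
c,K,E=cam("scene"); crop(c,230,440,170,370,3,"s4.png")
for n,p in(("tip pred",rw(tr()[0]+170.5,tr()[1],tr()[2]+17.6-46)),): print(n,((proj(K,E,p)-[230,170])*3).round(0))
E
```

```text
clock: 13.5
eef_pos: [608.5, -145.1, 118.4]
eef_rot: [0.0, 0.999, 0.036, 0.0]
force: [-0.7, 0.2, -4.0]
gripper_width: 19.2
grasp_force: 60.0
[-92.  -90.6 118.4] [-0.7  0.2 -4. ]
tip pred [216. 465.]
```

View pics/s4.png

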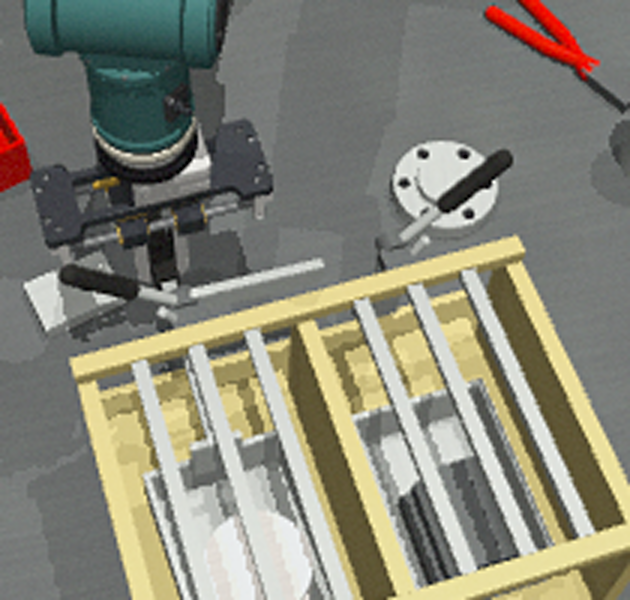

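The hook is in the bay with its rod under the dog and roof. The blade is mostly behind the slat near (215,460), as predicted. The gripper is clear of the lever at (100,280). I lower the blade behind the front wall.

```bash
python3 -m inch '[0,0,1.2,0,0,0,1, 0,0,1.2,0,0,0,1, 0,0,0,0,0,0,1]'; python3 -m inch '[0,0,1.2,0,0,0,1, 0,0,1.2,0,0,0,1, 0,0,0,0,0,0,1]'; python3 -c "
from h import *
print(tr())"
```

```text
clock: 13.92
eef_pos: [606.3, -144.5, 91.0]
eef_rot: [-0.001, 0.999, 0.036, -0.002]
force: [-0.4, -0.2, -4.0]
gripper_width: 19.8
grasp_force: 60.0
clock: 14.3
eef_pos: [606.9, -144.5, 67.3]
eef_rot: [-0.001, 0.999, 0.036, -0.002]
force: [-0.5, -0.2, -4.1]
gripper_width: 19.4
grasp_force: 60.0
[-93.6 -89.8  67.3]
```

No contact force, so the blade is inside the tote. I drag slowly and watch for contact.

```bash
python3 -m inch '[-0.5,0,-0.2,0,0,0,1, -0.5,0,0,0,0,0,1, -0.5,0,0,0,0,0,1, -0.5,0,0,0,0,0,1]'; python3 -m inch '[-0.6,0,0,0,0,0,1, -0.6,0,0,0,0,0,1, -0.6,0,0,0,0,0,1, -0.6,0,0,0,0,0,1]';python3 -m inch '[-0.7,0,0,0,0,0,1, -0.7,0,0,0,0,0,1, -0.7,0,0,0,0,0,1, -0.7,0,0,0,0,0,1]'; python3 -c "
from h import *
print(tr(),np.round(robot.get_state()['ft_torque'],2))"
```

```text
clock: 14.8
eef_pos: [588.8, -146.2, 72.1]
eef_rot: [0.0, 0.999, 0.036, 0.001]
force: [3.0, 1.1, -3.5]
gripper_width: 19.3
grasp_force: 60.0
clock: 15.3
eef_pos: [564.4, -148.3, 71.9]
eef_rot: [0.0, 0.999, 0.036, 0.001]
force: [3.6, -0.5, -3.1]
gripper_width: 19.7
grasp_force: 60.0
clock: 15.8
eef_pos: [536.1, -150.2, 71.7]
eef_rot: [0.0, 0.999, 0.036, 0.0]
force: [5.0, 0.7, -1.6]
gripper_width: 19.6
grasp_force: 60.0
[-164.6  -90.3   71.7] [ 0.06 -0.79 -0.01]
```

```bash
python3 -m inch '[-0.7,0,0,0,0,0,1, -0.7,0,0,0,0,0,1, -0.7,0,0,0,0,0,1, -0.7,0,0,0,0,0,1, -0.5,0,0,0,0,0,1, 0,0,0,0,0,0,1]'; python3 - <<'E'
from h import *
print(tr())
c,K,E=cam("scene"); crop(c,230,390,200,370,3.5,"s5.png")
for n,p in[("wallL",(-37,-30,75)),("wallR",(-37,-150,75)),("ledgeL",(-45,0,15)),("ledgeR",(-45,-184,15)),("ledgeend",(-45,184,15))]: print(n,((proj(K,E,rw(*p))-[230,200])*3.5).round(0))
c,K,E=cam("top"); crop(c,290,410,130,230,5,"t5.png")
for n,p in[("wallL",(-37,-30,75)),("wallR",(-37,-150,75)),("ledge0",(-45,0,15)),("ledgeR",(-45,-184,15))]: print(n,((proj(K,E,rw(*p))-[290,130])*5).round(0))
E
```

```text
clock: 16.55
eef_pos: [502.3, -152.5, 71.2]
eef_rot: [-0.0, 0.999, 0.036, -0.001]
force: [2.0, 0.1, -2.1]
gripper_width: 19.6
grasp_force: 60.0
[-198.5  -90.    71.2]
wallL [289. 281.]
wallR [130. 323.]
ledgeL [324. 297.]
ledgeR [ 91. 361.]
ledgeend [547. 237.]
wallL [214. 317.]
wallR [478. 292.]
ledge0 [150. 362.]
ledgeR [534. 325.]
```

View pics/t5.png

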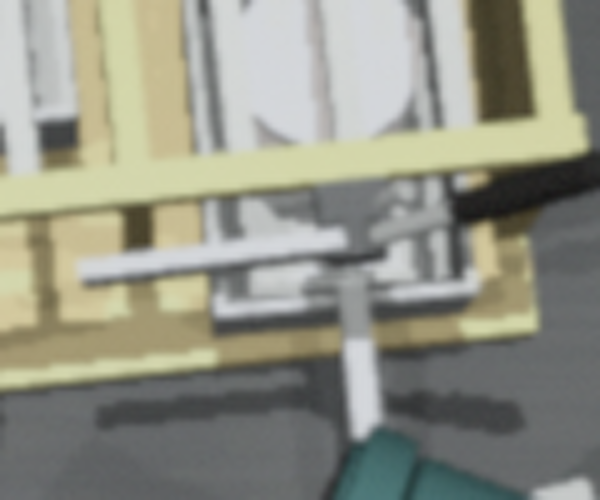

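The tote's front top edge, (214,318) to (478,293), matches the prediction for rack x = −37, parallel to the ledge edge. It needs 8 mm more, then I lift the blade out (dog bottom at 160, so the rod stays below that) and back off.

```bash
python3 -m inch '[-0.4,0,0,0,0,0,1, -0.4,0,0,0,0,0,1, 0,0,0,0,0,0,1, 0.3,0,0,0,0,0,1, 0,0,-2,0,0,0,1, 0,0,-2,0,0,0,1, 0,0,-1,0,0,0,1, 0,0,0,0,0,0,1]'; python3 - <<'E'
from h import *
print(tr())
c,K,E=cam("top"); crop(c,290,410,130,230,5,"t6.png")
for x in(-40,-45,-50): print(x,[((proj(K,E,rw(x,y,75))-[290,130])*5).round(0) for y in(-30,-150)])
E
```

```text
clock: 17.65
eef_pos: [498.7, -153.0, 122.0]
eef_rot: [0.0, 0.999, 0.036, 0.0]
force: [0.0, -0.0, -4.7]
gripper_width: 19.7
grasp_force: 60.0
[-202.1  -90.3  122. ]
-40 [array([215., 324.]), array([478., 298.])]
-45 [array([216., 334.]), array([480., 309.])]
-50 [array([217., 345.]), array([481., 320.])]
```

View pics/t6.png

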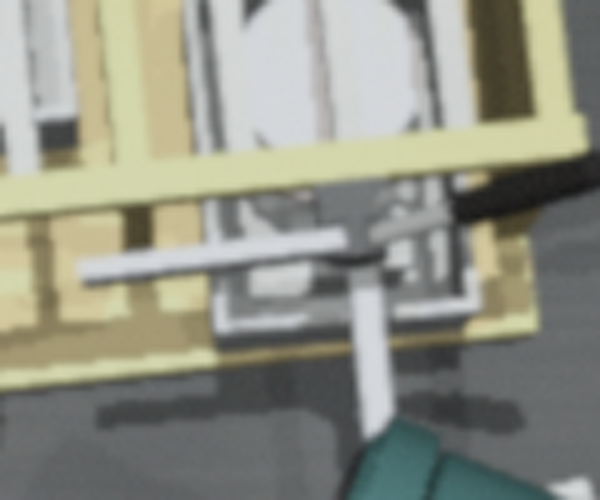

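The front edge now runs (218,335) to (478,310), matching the −45 mm prediction, and it is straight. The blade is out of the tote. I back off and move to a free bench spot.

```bash
python3 -m inch '[-3,0,0,0,0,0,1, -4,0,0,0,0,0,1, -4,-2,0,0,0,0,1, 0,-4,2,0,0,0,1, 0,-4,2,0,0,0,1, 0,0,1.5,0,0,0,1, 0,0,0,0,0,0,1]'; python3 - <<'E'
from h import *
plan((400,-60,29),4.24)
c,K,E=cam("top")
for n,u,v in(("offcut",376,256),("offcut2",378,236),("flange",262,262),("redtote",409,300)): print(n,ray(K,E,u,v,20).round(0))
E
```

```text
clock: 18.58
eef_pos: [380.0, -60.9, 64.6]
eef_rot: [-0.0, 0.999, 0.036, -0.002]
force: [0.0, -0.5, -4.0]
gripper_width: 19.5
grasp_force: 60.0
shift cm(tool) [2.02 0.06 3.55] world mm [ 20.    0.9 -35.6] turn [-0.06  0.23 -0.06] F [ 0.  -0.5 -4. ] w 19.5 t 18.575
offcut [ 517. -180.   20.]
offcut2 [ 565. -186.   20.]
flange [509.  88.  20.]
redtote [ 413. -254.   20.]
```

Clear all round. I lower here slowly.

```bash
python3 -m inch '[0,0,1.5,0,0,0,1, 0,0,1,0,0,0,1, 0,0,0.6,0,0,0,1, 0,0,0.3,0,0,0,1, 0,0,0,0,0,0,1]'; python3 -c "
from h import *
print(tr(),np.round(robot.get_state()['ft_torque'],2))"
```

```text
clock: 19.25
eef_pos: [381.5, -61.1, 32.4]
eef_rot: [-0.0, 0.999, 0.036, -0.0]
force: [-0.6, 0.8, -3.7]
gripper_width: 19.6
grasp_force: 60.0
[-312.2   10.    32.4] [ 0.01  0.25 -0.01]
```

```bash
python3 -m inch '[0,0,0.2,0,0,0,1, 0,0,0.15,0,0,0,1, 0,0,0,0,0,0,1, 0,0,0,0,0,0,1]'; python3 -c "
from h import *
print(np.round(robot.get_state()['ft_torque'],2))"
```

```text
clock: 19.75
eef_pos: [381.6, -61.1, 29.0]
eef_rot: [-0.0, 0.999, 0.036, 0.0]
force: [0.3, -0.4, -3.5]
gripper_width: 19.7
grasp_force: 60.0
[ 0.01  0.18 -0.04]
```

```bash
python3 -m inch '[0,0,0.1,0,0,0,1, 0,0,0,0,0,0,1]'; python3 -m inch '[0,0,0.1,0,0,0,1, 0,0,0,0,0,0,1]'
```

```text
clock: 20.0
eef_pos: [381.8, -61.1, 28.4]
eef_rot: [0.0, 0.999, 0.036, 0.0]
force: [-0.6, 0.5, -0.7]
gripper_width: 19.2
grasp_force: 60.0
clock: 20.25
eef_pos: [381.8, -61.2, 28.4]
eef_rot: [0.0, 0.999, 0.036, 0.0]
force: [-4.0, -0.2, 6.5]
gripper_width: 19.6
grasp_force: 60.0
```

On the bench. I release to 5 cm and lift straight up.

```bash
python3 -m inch '[0,0,0,0,0,0,5, 0,0,0,0,0,0,5, 0,0,0,0,0,0,5, 0,0,0,0,0,0,5, 0,0,0,0,0,0,5]' 20; python3 -m inch '[0,0,-1.5,0,0,0,5, 0,0,-4,0,0,0,5, 0,0,-5,0,0,0,5, 0,0,-5,0,0,0,5, -4,0,-3,0,0,0,5, -4,0,0,0,0,0,5, 0,0,0,0,0,0,5, 0,0,0,0,0,0,5]'; python3 - <<'E'
from h import *
c,K,E=cam("top"); cv2.imwrite("pics/fin.png",c[:,:,::-1])
E
```

```text
clock: 20.88
eef_pos: [381.5, -61.1, 26.9]
eef_rot: [-0.0, 0.999, 0.036, -0.0]
force: [0.6, -0.3, -0.3]
gripper_width: 49.8
grasp_force: 0.0
clock: 21.88
eef_pos: [302.2, -66.9, 212.4]
eef_rot: [0.0, 0.999, 0.036, 0.001]
force: [0.2, 0.2, -0.3]
gripper_width: 50.4
grasp_force: 0.0
```

View pics/fin.png

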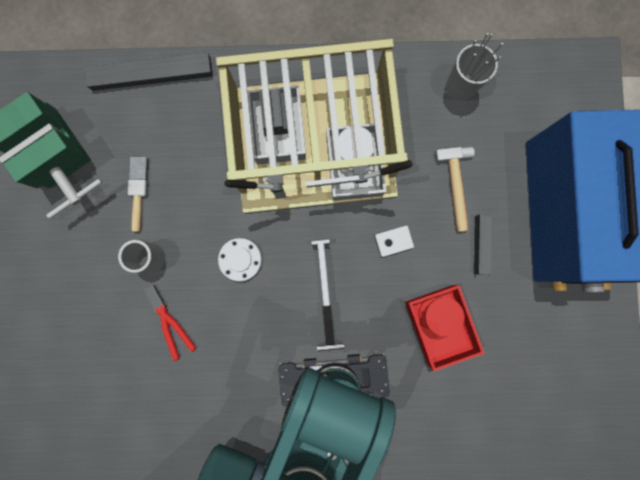

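The hook stands on the bench from (320,242) to (330,347), clear of the rack. The spool tote sits at the ledge edge around (358,190), the left catch is shut, and the bars tote and the other things on the bench are where they were.

```bash
python3 -c "
from bench import robot
print(robot.sign_off())"
```

```text
the job is handed in; nothing more can be done
None
```

Job done and handed in at about 22 s: the right-bay catch is thrown open with the hook, the spool tote is dragged straight to the ledge's front edge (within a few mm by the top camera), and the hook is laid on the bench and released.

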